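# Fit the flow-cell cover over its locating pin and hold it down

### The arm

A 6-joint arm with a two-finger parallel gripper is mounted at the origin on the work surface. World frame = base frame: x ahead of the robot, y to its left, z up, the work surface at z = 0. Lengths are in m, angles in rad, forces in N, time in s.
With the tool pointing down it reaches from about 0.4 to 0.925 m from the base axis. Payload 3.4 kg.
Tool frame: the origin (TCP) lies at the very end of the fingers, on their centre line; the grasp point (between the pads) lies 19 mm behind it (r.grip_point_offset is the distance from the TCP to the grasp point, in m); z points along the fingers, x is the direction in which the jaws open and shut, and the axes are right-handed (so a half turn about z gives the same grasp; the last joint's range is limited). The gripper opens to 85 mm and grips with 20 to 120 N. Pads are 22 mm wide; open, the fingers measure 114 mm over their backs; the gripper's body (76 mm by 85 mm) begins 54 mm behind the grasp point. The pads swing forward as they close: fully open they stand 13 mm farther back than shut.
Start: joints at [-1.25, 0.307, 1.506, -0, 1.328, -0.073], TCP at [0.221, -0.531, 0.231] pointing down, gripper open.
Joint ranges: [-3.12, 3.12], [-1.05, 2.28], [0.14, 2.33], [-1.42, 4.57], [0.1, 2.73], [-2.68, 2.68]. Speed limits (rad/s): [2.57, 2.57, 3.14, 3.14, 3.14, 3.14].

### API

Orientations are given as a rotation vector (axis times angle).
In Python, from plant import r gives the robot as it stands. The module is installed in compiled form; this text tells all that it offers.
- The arm moves only by the tool play_rows, never from a script. Its argument "motion" is a list of rows, each a list of 3 entries, a list of its own where there are three numbers: the opening, from -1 (shut) to 1 (fully open), then the shift along the tool's x, y, z in mm, then the turn, a rotation vector about the tool's x, y, z in degrees. In form: [[claw, [tx, ty, tz], [rx, ry, rz]], ...]. A call has 1 to 12 rows; each row shifts and turns the commanded pose from where the row before left it, along the tool's axes as they then stand; what a row does not reach is not made up. A row lasts 1/12 s, in which the tool goes at most 41.7 mm and 7.16 degrees, less where a joint would pass 70% of its speed; a pose out of reach is approached as far as the arm can. A call with a gripper value outside its range is refused whole. The fingers move at their own pace and stop on an object; "squeeze" is the grip in N (left out, the last holds). Time passes only in rows, so rows that do not move let the fingers close. It gives the time, the measured TCP pose, the force and the opening at its end, in the units of the state.
- r.sense(): the state, without advancing time (a new reading comes with each control period).
- r.read_camera(name): name is "scene" or "top"; returns (picture, depth): 384x512x3 uint8, blue, green, red; 384x512 float32, m along the optical axis (not along the pixel's ray), 0 where there is no reading.
- r.get_calibration(name): a dict with "fx", "fy", "cx", "cy" (pixels), "R" (3x3) and "t" (3): a world point X has camera coordinates R X + t. Camera axes: x right, y down, z forward; pixel columns grow to the right and rows downward; lengths in m; the calibration is good to about 2 mm. A picture is of the moment at which its call begins. get_calibration takes no time and is no camera call.
- r.hand_in(): hands the job in, once; it reports no verdict.
Trained networks look in the newest picture that a camera, given by its name, has taken for a name from the list of things; names that differ only in an ending like _2 or _b are one class to them, and where a whole thing is asked for, a point or a joint stands for the part that bears it (a point fixed in the world has none). Each returns a list of dicts, best first, with "conf" (0 to 1); they miss things now and then, are a little off and sometimes report something else, mostly with a low value. They report only what shows in the picture. A call takes as long as a camera call. They do not tell look-alikes from the thing itself.
- r.find_in(name, camera): "bbox" ([centre column, centre row, width, height] in pixels, round what is visible of it).
- r.regions_of(name, camera): "pixels" (384x512 bool, what is visible of it) and "bbox" ([centre column, centre row, width, height] in pixels, round what is visible of it).
The state is a dict: "t": time; "joint_positions": joint angles; "joint_velocities": joint speeds; "joint_efforts": joint torques, N m; "tcp_pos": TCP position; "eef_rot": TCP orientation; "contact_force": force on the tool from outside, world axes, zero at the start; "torque": the same for the moment, N m; "finger_gap": finger opening in m.
Only numpy, scipy, OpenCV 4.12 (cv2) and the standard library are available. Lean on these libraries where they do the work, as an engineer would, in place of code of your own. Each camera call takes 0.05 s, during which the arm holds its last target.

### The job

Pick up the flow-cell cover by its cross handle and lower it level into the channel of the cell body so that it first rides on the sprung locating pin and pushes it down, then slide it along the channel until the pin springs up into the slot under the cover. Press the cover fully down, flush with the channel walls, against the sprung gasket frame, and finish while still gripping its handle and holding it down: do not let go. Leave the jar, the screwdriver and the filter where they are.

Things in the scene. Friction and masses are not known exactly. Their poses are not given: they have to be found in the camera images.
- cell: The fixed flow cell, a beige plastic block 180 (x) x 88 (y) x 55 mm high on the bench. Origin: centre of its underside; z up, x along its channel, which is open at both ends, 70 mm wide between two walls 9 mm thick; channel floor 35 mm, wall tops 55 mm above the origin. On the floor along each side (y 13 to 27 mm off centre) runs a black rubber strip, 120 mm long, of the sprung gasket frame.
- channel_floor (a point): Middle of the channel floor, 35 mm above the cell's origin, same axes. The steel locating pin, 10 mm across with a bevelled tip, stands on the centre line (y = 0), its tip 15 mm above this floor. Its x differs from run to run, anywhere from -15 to +15 mm, and is not measured: put the cover down with its slot clear of that range (x about -26 mm), then slide towards +x.
- cover_grip (a point): Grip point of the loose cover, 44 mm above its underside; it starts right way up on the bench. Axes: x along its long side, z up. Beige slab 100 (x) x 64 (y) x 20 mm, about 0.25 kg; across its middle stands an aluminium handle block 16 mm thick (x), 46 mm long (y), 38 mm above the slab; this point is 24 mm above the slab. Fully down it is 79 mm above the cell's origin.
- cover_slot (a point): Middle of the cover's underside, right below the grip point: mouth of the blind slot that takes the pin, 13 mm in x, 17 mm in y, 17 mm deep. The cover goes in the channel with its x along the channel's x, either way round, 3 mm to spare on each side. Fully down its underside is on the channel floor and its slab's top is flush with the wall tops.
- pin (a joint): How far the sprung pin is pushed down, m: 0 up, at most 0.006; spring 3 N at 0, 6 N at 0.006. Over the slot it springs back to 0, and the cover can then slide only 1.5 mm either way from centred. Riding on the pin, the cover's underside stays 9 to 15 mm above the channel floor, lower as the pin is pushed down.
- gasket (a joint): How far the sprung gasket frame is pressed down, m: 0 at rest (strips 5 mm above the channel floor), about 0.005 when the cover is flush. It takes 3 N to start and about 10 N to press flush; it lifts the cover again when let go.
- bottle_mid (a point): Bystander: a glass jar with a blue screw cap, 60 mm across and 95 mm high, standing. This point is at its middle.
- screwdriver: Bystander: a screwdriver lying on the bench.
- filter_mid (a point): Bystander: a white filter cartridge, 38 mm across and 65 mm high, standing on end. This point is at its middle.
Not all that is in view belongs to the job. What is shaped like the part that bears cover_grip but orange or yellow is not meant.

How it is judged:
On the way, in this order (a step that is already met when the one before it is completed fails the run):
1. the cover is lifted off the bench (height (world z) of cover_grip above 0.075 m), for 0.1 s.
2. held in the channel, the cover rides on the locating pin and pushes it down by over 1 mm (y of cover_grip in the frame of cell between -0.006 and 0.006 m and x of cover_grip in the frame of cell between -0.04 and 0.04 m and angle between the x axis of cover_grip and the x axis of cell, either way round below 0.1 rad and angle between cover_grip's own z axis and vertical below 0.08 rad and contact force between the fingers and cover above 1.5 N and value of joint pin above 0.001 m), for 0.1 s.
3. the pin has sprung up into the slot under the cover: pin up, cover held in the channel and lower than the pin's tip (y of cover_grip in the frame of cell between -0.006 and 0.006 m and x of cover_grip in the frame of cell between -0.04 and 0.04 m and angle between the x axis of cover_grip and the x axis of cell, either way round below 0.1 rad and angle between cover_grip's own z axis and vertical below 0.08 rad and contact force between the fingers and cover above 1.5 N and value of joint pin below 0.0008 m and z of cover_grip in the frame of cell below 0.0925 m), for 0.1 s.
At the end, for the whole second after the job is handed in: The cover is within 2 mm of fully down in the channel (6 mm sideways, 0.1 rad in yaw, 0.08 rad in tilt), the pin up in its slot (under 1.5 mm depressed), the gasket frame pressed over 3.2 mm, at rest, the fingers still on the cover (y of cover_grip in the frame of cell between -0.006 and 0.006 m and x of cover_grip in the frame of cell between -0.04 and 0.04 m and angle between the x axis of cover_grip and the x axis of cell, either way round below 0.1 rad and angle between cover_grip's own z axis and vertical below 0.08 rad and contact force between the fingers and cover above 1.5 N and z of cover_grip in the frame of cell below 0.081 m and value of joint gasket above 0.0032 m and value of joint pin below 0.0015 m and linear speed of cover below 0.02 m/s); the arm keeps its last pose, push and grip.
It fails at once if the jar is moved by more than 30 mm (distance of bottle_mid from where it was at the start of the episode above 0.03 m).
It fails at once if the screwdriver is moved by more than 30 mm (distance of screwdriver from where it was at the start of the episode above 0.03 m).
It fails at once if the filter is moved by more than 30 mm (distance of filter_mid from where it was at the start of the episode above 0.03 m).
It also fails if it takes over 45 s, if anything falls off the work surface, if the arm or the gripper's body presses on something with over 40 N, if the wrist force passes 120 N, or if a joint passes its speed limit or range.

## Working session

There is one attempt and no reset: what is moved stays moved. The work goes in short steps, Python scripts to look and compute and a tool call to move; the robot and the scene stay as the last step left them, time stands still between calls to the robot, and variables do not carry over. Pictures are saved under pics/ and viewed, and the job is handed in when it is done.

Besides the shell and the picture viewer there is one more tool, called by a JSON object that holds its "name" and its "arguments", one argument or row to a line. play_rows: Moves the arm, as the interface text tells. Its arguments: {"type":"object","properties":{"motion":{"type":"array"},"squeeze":{"type":"number"}},"required":["motion"]}

```bash
mkdir -p pics; cat > h.py <<'E'
import numpy as np, cv2
from plant import r
from scipy.spatial.transform import Rotation as Ro
def world(name,depth):
    c=r.get_calibration(name); R=np.array(c['R']);t=np.array(c['t'])
    v,u=np.mgrid[0:384,0:512]
    P=np.stack([(u-c['cx'])/c['fx']*depth,(v-c['cy'])/c['fy']*depth,depth],-1)
    return (P-t)@R
E
python3 - <<'E'
from h import *
print(r.sense())
for n in("scene","top"):
    p,d=r.read_camera(n); cv2.imwrite(f'pics/{n}0.png',p); np.save(f'{n}0.npy',d); 
    c=r.get_calibration(n); print(n,c)
    for k in("cover_grip","cell","bottle_mid","screwdriver","filter_mid"):
        print(k,[(np.round(x['bbox']),round(x['conf'],2)) for x in r.find_in(k,n)])
E
```

```text
{'t': 0.0, 'joint_positions': array([-1.25049930e+00,  3.07569157e-01,  1.50770272e+00, -3.07713854e-05,
        1.32839496e+00, -7.35128873e-02]), 'joint_velocities': array([-0.00053136,  0.00018719, -0.00040395, -0.00083922,  0.00074679,
        0.00139752]), 'joint_efforts': array([ 2.64043461e-03, -4.57547379e+01, -2.51915234e+01, -2.55348306e-05,
        1.29439626e-02, -2.32640019e-05]), 'tcp_pos': array([ 0.22036765, -0.53032258,  0.23037218]), 'eef_rot': array([-2.61207248e+00,  1.74321929e+00,  2.59767551e-03]), 'contact_force': array([ 0.07229145, -0.43653376, -0.21774272]), 'torque': array([-0.01491955,  0.08155981,  0.0080206 ]), 'finger_gap': 0.08573941455311003}
scene {'fx': 370.95304890615824, 'fy': 370.95304890615824, 'cx': 253.1414010184193, 'cy': 187.04837535209447, 'R': array([[-0.00919443,  0.9998899 ,  0.01164708],
       [ 0.81711381,  0.01422668, -0.57630081],
       [-0.57640306,  0.00421824, -0.81715465]]), 't': array([-0.02331685, -0.46228161,  1.26455989])}
cover_grip [(array([168., 180.,  36.,  40.]), 0.98), (array([161., 134.,  38.,  29.]), 0.97), (array(
[... 355 characters left out ...]
 0.44)]
top {'fx': 438.5734321285253, 'fy': 438.5734321285253, 'cx': 256.16535499747033, 'cy': 191.04317541970448, 'R': array([[ 0.1648022 , -0.98631399,  0.00499375],
       [-0.96318988, -0.16202448, -0.21450718],
       [ 0.21238054,  0.03054133, -0.97670965]]), 't': array([-0.06914509,  0.58816191,  0.94741144])}
cover_grip [(array([355., 299.,  41.,  56.]), 0.91), (array([347., 228.,  36.,  46.]), 0.72), (array([398., 246.,  40.,  43.]), 0.67)]
cell [(array([212., 219.,  60.,  85.]), 0.96)]
bottle_mid [(array([284., 133.,  24.,  36.]), 0.69), (array([ 97., 173.,  46.,  77.]), 0.4)]
screwdriver [(array([ 97., 174.,  41.,  69.]), 0.67)]
filter_mid [(array([423., 207.,  22.,  18.]), 0.67)]
```

```bash
python3 - <<'E'
import cv2
for n in("scene","top"):
    p=cv2.imread(f'pics/{n}0.png'); cv2.imwrite(f'pics/{n}0b.png',cv2.resize(p,(800,600),interpolation=cv2.INTER_CUBIC))
p=cv2.imread('pics/top0.png')[170:345,160:460]; cv2.imwrite('pics/topcrop.png',cv2.resize(p,None,fx=2.6,fy=2.6,interpolation=cv2.INTER_CUBIC))
E
```

```text
(no output)
```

View pics/scene0b.png

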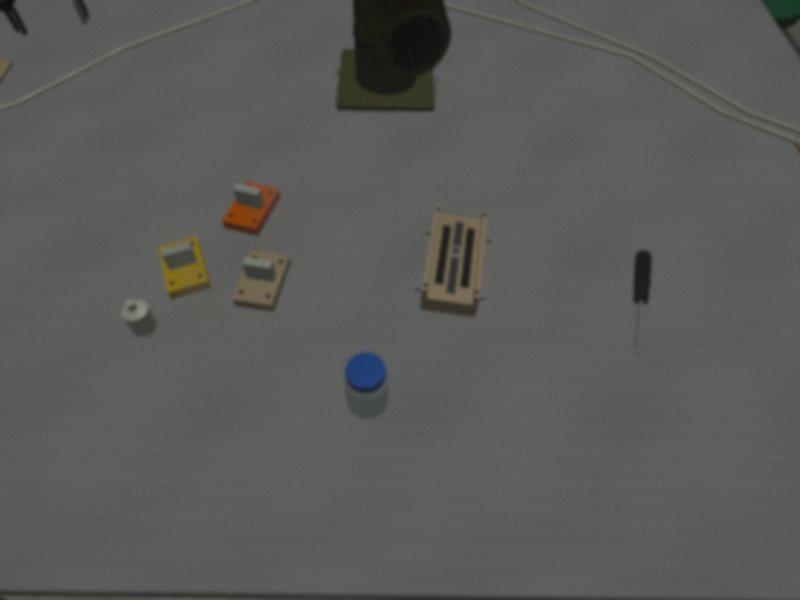

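View pics/topcrop.png

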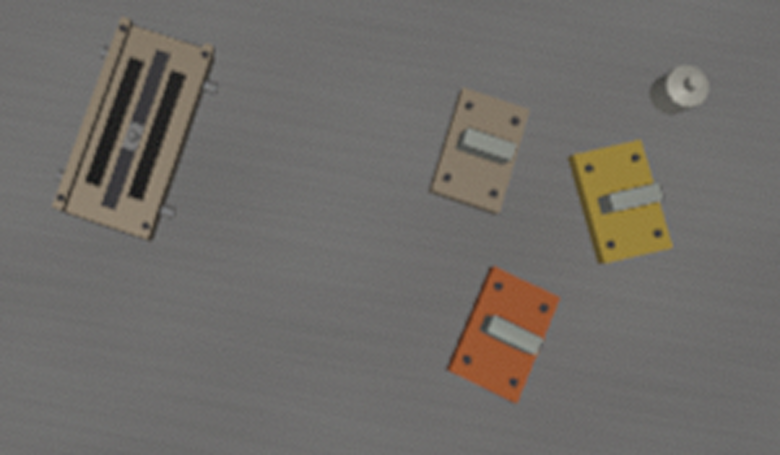

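Three look-alikes are in the top picture: orange (355,299), yellow (398,246) and beige (347,228). The beige one matches the description: a beige slab with an aluminium handle. The enlarged crop confirms this, with beige at crop (480,150). The cell is at crop (135,130), and its pin shows near (133,135). The jar, filter and screwdriver stand clear. Next I measure the poses.

```bash
python3 - <<'E'
from h import *
for n in("top","scene"):
    p,d=r.read_camera(n)
    W=world(n,d)
    for k in("cover_grip","cell"):
        for x in r.regions_of(k,n):
            m=x['pixels']; b=x['bbox']
            col=p[m].mean(0)
            z=W[m][:,2]
            print(n,k,np.round(b),round(x['conf'],2),col.round(),np.percentile(z,[2,10,30,50,70,90,98]).round(4),m.sum())
            if k=="cell":bands=[(0.048,.065),(.028,.044)]
            else: bands=[(.012,.03),(.048,.07)]
            mm=cv2.dilate(m.astype(np.uint8),np.ones((5,5)))>0
            for lo,hi in bands:
                s=mm&(W[...,2]>lo)&(W[...,2]<hi)
                if s.sum()<8: continue
                P=W[s]; rc=cv2.minAreaRect((P[:,:2]*1000).astype(np.float32))
                print('   band',lo,s.sum(),'mean',P.mean(0).round(4),'rect',np.round(rc[0],1),np.round(rc[1],1),round(rc[2],1))
E
```

```text
top cover_grip [345. 229.  37.  42.] 0.92 [101. 115. 124.] [0.0029 0.0162 0.0185 0.0197 0.0213 0.0557 0.0596] 1205
   band 0.012 970 mean [ 0.5471 -0.1899  0.0194] rect [ 548.9 -191.2] [ 64.4 100.9] 80.6
   band 0.048 153 mean [ 0.5483 -0.1902  0.0568] rect [ 549.3 -191.1] [45.9 17.7] 81.3
top cover_grip [398. 248.  40.  51.] 0.88 [ 67. 122. 139.] [0.0032 0.016  0.0183 0.0196 0.021  0.055  0.0585] 1287
   band 0.012 1042 mean [ 0.5224 -0.3216  0.0193] rect [ 523.6 -322.8] [99.9 67.1] 21.9
   band 0.048 150 mean [ 0.5232 -0.322   0.0565] rect [ 523.6 -322.8] [16.  46.1] 21.8
top cell [212. 218.  61.  87.] 0.86 [ 83.  94. 102.] [0.021  0.0323 0.0345 0.0368 0.0404 0.0547 0.0571] 3054
   band 0.048 683 mean [0.5122 0.1207 0.0542] rect [514.  120.3] [ 88.7 180.4] 81.3
   band 0.028 2276 mean [0.512  0.1212 0.036 ] rect [513.5 116. ] [ 80.3 180. ] 81.3
scene cover_grip [167. 181.  31.  41.] 0.76 [73. 87. 93.] [0.0029 0.0117 0.0178 0.0191 0.021  0.0546 0.058 ] 988
   band 0.012 683 mean [ 0.5621 -0.1851  0.0188] rect [ 551.8 -186.9] [ 65.7 102.5] 80.6
   band 0.048 134 mean [ 0.5548 -0.1864
[... 217 characters left out ...]
] rect [ 394. -228.] [ 65.7 102.8] 72.8
   band 0.048 112 mean [ 0.3966 -0.2268  0.0547] rect [ 395.3 -228. ] [46.6 17.9] 75.2
scene cover_grip [118. 172.  36.  43.] 0.66 [ 50.  93. 102.] [-0.001   0.0102  0.0177  0.0189  0.022   0.0545  0.0578] 948
   band 0.012 601 mean [ 0.5397 -0.3122  0.0189] rect [ 527.  -319.2] [103.   64.2] 22.1
   band 0.048 141 mean [ 0.5297 -0.3178  0.0547] rect [ 527.5 -318.8] [18.8 46.3] 20.8
scene cell [291. 168.  47.  68.] 0.69 [66. 79. 86.] [0.0065 0.0241 0.0336 0.035  0.039  0.0538 0.0556] 2245
   band 0.048 436 mean [0.5233 0.1233 0.0539] rect [516.4 124.2] [ 88. 183.] 81.4
   band 0.028 1605 mean [0.5265 0.1229 0.0355] rect [518.4 125.4] [ 86.4 182.8] 80.7
```

```bash
cat >> h.py <<'E'
def delta(target,yaw_deg,base=None):
    """tool-frame shift (mm) and rotvec (deg) from measured pose to target pos, tool down, tool x at yaw"""
    s=r.sense(); R=Ro.from_rotvec(s['eef_rot']).as_matrix(); p=s['tcp_pos']
    a=np.radians(yaw_deg); x=np.array([np.cos(a),np.sin(a),0]); z=np.array([0,0,-1.]); T=np.stack([x,np.cross(z,x),z],1)
    print('tcp',p.round(4),'yaw',np.degrees(np.arctan2(R[1,0],R[0,0])).round(2),'tool z',R[:,2].round(4),'F',s['contact_force'].round(2),'M',s['torque'].round(2),'gap',round(s['finger_gap'],4),'t',round(s['t'],2),'j',s['joint_positions'].round(2))
    print(' shift now-axes',(R.T@(np.array(target)-p)*1000).round(1),' shift target-axes',(T.T@(np.array(target)-p)*1000).round(1),'rot',np.degrees(Ro.from_matrix(R.T@T).as_rotvec()).round(2))
E
python3 - <<'E'
from h import *
delta([.551,-.189,.12],-9.2); delta([.551,-.189,.12],170.8)
E
```

```text
tcp [ 0.2206 -0.531   0.2313] yaw -67.44 tool z [-0. -0. -1.] F [ 1.05  0.3  -0.4 ] M [ 0.01 -0.01  0.  ] gap 0.0853 t 0.9 j [-1.25  0.31  1.51 -0.    1.33 -0.07]
 shift now-axes [-189.1 -436.3  111.3]  shift target-axes [ 271.5 -390.4  111.3] rot [  0.    -0.   -58.24]
tcp [ 0.2206 -0.531   0.2313] yaw -67.44 tool z [-0. -0. -1.] F [ 1.05  0.3  -0.4 ] M [ 0.01 -0.01  0.  ] gap 0.0853 t 0.9 j [-1.25  0.31  1.51 -0.    1.33 -0.07]
 shift now-axes [-189.1 -436.3  111.3]  shift target-axes [-271.5  390.4  111.3] rot [ -0.    -0.   121.76]
```

{"name": "play_rows", "arguments": {
  "motion": [
    [1,[0,0,0],[0,0,-6.5]],
    [1,[0,0,0],[0,0,-6.5]],
    [1,[0,0,0],[0,0,-6.5]],
    [1,[0,0,0],[0,0,-6.5]],
    [1,[0,0,0],[0,0,-6.5]],
    [1,[0,0,0],[0,0,-6.5]],
    [1,[0,0,0],[0,0,-6.5]],
    [1,[0,0,0],[0,0,-6.5]],
    [1,[0,0,0],[0,0,-6.2]]
  ],
  "squeeze": 80
}}

```text
t: 1.65
tcp_pos: [0.2206, -0.531, 0.2313]
eef_rot: [3.132, -0.244, 0.0]
contact_force: [0.0, 0.6, -0.7]
finger_gap: 0.0857
```

{"name": "play_rows", "arguments": {
  "motion": [
    [1,[21,-30,0],[0,0,0]],
    [1,[21,-30,0],[0,0,0]],
    [1,[21,-30,0],[0,0,0]],
    [1,[21,-30,0],[0,0,0]],
    [1,[21,-30,0],[0,0,0]],
    [1,[21,-30,0],[0,0,0]],
    [1,[21,-30,0],[0,0,0]],
    [1,[21,-30,0],[0,0,0]],
    [1,[21,-30,0],[0,0,0]],
    [1,[21,-30,0],[0,0,0]],
    [1,[21,-30,0],[0,0,0]],
    [1,[21,-30,0],[0,0,0]]
  ]
}}

```text
t: 2.65
tcp_pos: [0.5282, -0.2146, 0.2315]
eef_rot: [3.131, -0.253, 0.0]
contact_force: [-0.4, -0.7, -0.3]
finger_gap: 0.0859
```

```bash
python3 - <<'E'
from h import *
delta([.551,-.189,.10],-9.4)
E
```

```text
tcp [ 0.5282 -0.2146  0.2315] yaw -9.23 tool z [ 3.e-04 -3.e-04 -1.e+00] F [-0.42 -0.65 -0.35] M [-0.    0.04 -0.  ] gap 0.0859 t 2.65 j [-0.46  0.3   1.52 -0.    1.32 -0.3 ]
 shift now-axes [ 18.4 -28.9 131.5]  shift target-axes [ 18.3 -29.  131.5] rot [ 0.01 -0.02  0.17]
```

{"name": "play_rows", "arguments": {
  "motion": [
    [1,[18.4,-29,0],[0,0,0.2]],
    [1,[0,0,36],[0,0,0]],
    [1,[0,0,36],[0,0,0]],
    [1,[0,0,36],[0,0,0]],
    [1,[0,0,23],[0,0,0]],
    [1,[0,0,0],[0,0,0]]
  ]
}}

```text
t: 3.15
tcp_pos: [0.546, -0.1885, 0.0951]
eef_rot: [-3.128, 0.257, 0.016]
contact_force: [-0.2, -0.5, 0.4]
finger_gap: 0.0856
```

```bash
python3 - <<'E'
from h import *
delta([.551,-.189,.028],-9.4)
p,d=r.read_camera("top"); q,_=r.read_camera("scene")
a=cv2.resize(p[160:300,270:440],None,fx=2.3,fy=2.3,interpolation=3);b=cv2.resize(q[110:230,110:230],(322,322),interpolation=3)
b=cv2.copyMakeBorder(b,0,0,0,0,0); c=np.zeros((322,391+322,3),np.uint8);c[:,:391]=a[:322];c[:,391:]=b
cv2.imwrite('pics/pre.png',c)
E
```

```text
tcp [ 0.546  -0.1885  0.0951] yaw -9.41 tool z [-0.01    0.0043 -0.9999] F [-0.23 -0.48  0.43] M [0.02 0.03 0.01] gap 0.0856 t 3.15 j [-0.41  0.45  1.67 -0.    1.04 -0.24]
 shift now-axes [ 5.7 -0.1 67. ]  shift target-axes [ 5.  -0.3 67.1] rot [-0.15  0.61 -0.01]
```

View pics/pre.png

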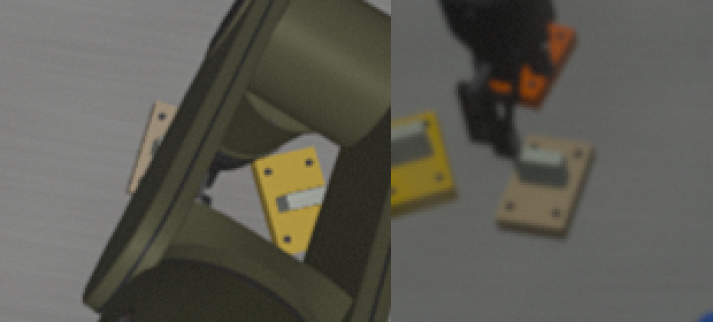

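The top view (left half) has the arm covering the beige cover. In the scene view (right half) the fingers stand just above and behind its handle at about (540,165). The tool was still settling, so I'll re-read before going down.

```bash
python3 - <<'E'
from h import *
delta([.551,-.189,.028],-9.4)
E
```

```text
tcp [ 0.5496 -0.1903  0.0999] yaw -9.44 tool z [-1.8e-03  8.0e-04 -1.0e+00] F [-0.2  -0.14  0.57] M [-0.05 -0.04 -0.  ] gap 0.0857 t 3.25 j [-0.41  0.44  1.66  0.    1.04 -0.24]
 shift now-axes [ 1.3 -1.5 71.9]  shift target-axes [ 1.1 -1.5 71.9] rot [-0.03  0.11 -0.04]
```

{"name": "play_rows", "arguments": {
  "motion": [
    [1,[1,-1,20],[0,0,0]],
    [1,[0,0,20],[0,0,0]],
    [1,[0,0,20],[0,0,0]],
    [1,[0,0,13],[0,0,0]],
    [1,[0,0,0],[0,0,0]],
    [1,[0,0,0],[0,0,0]]
  ]
}}

```text
t: 3.75
tcp_pos: [0.5524, -0.1904, 0.0289]
eef_rot: [3.13, -0.259, 0.004]
contact_force: [0.1, 0.4, -0.1]
finger_gap: 0.0851
```

{"name": "play_rows", "arguments": {
  "motion": [
    [-1,[0,0,0],[0,0,0]],
    [-1,[0,0,0],[0,0,0]],
    [-1,[0,0,0],[0,0,0]],
    [-1,[0,0,0],[0,0,0]],
    [-1,[0,0,0],[0,0,0]],
    [-1,[0,0,0],[0,0,0]],
    [-1,[0,0,0],[0,0,0]],
    [-1,[0,0,0],[0,0,0]]
  ],
  "squeeze": 80
}}

```text
t: 4.42
tcp_pos: [0.5515, -0.1898, 0.0279]
eef_rot: [3.131, -0.258, 0.002]
contact_force: [-0.2, -0.1, 5.7]
finger_gap: 0.0149
```

```bash
python3 - <<'E'
from h import *
delta([.551,-.189,.028],-9.4)
E
```

```text
tcp [ 0.5515 -0.1898  0.0279] yaw -9.44 tool z [ 1.e-03 -4.e-04 -1.e+00] F [-0.2  -0.15  5.68] M [0.06 0.07 0.  ] gap 0.0149 t 4.42 j [-0.4   0.53  1.73  0.    0.88 -0.24]
 shift now-axes [-0.7 -0.7 -0.1]  shift target-axes [-0.7 -0.7 -0.1] rot [ 0.01 -0.06 -0.04]
```

{"name": "play_rows", "arguments": {
  "motion": [
    [-1,[0,0,-10],[0,0,0]],
    [-1,[0,0,-20],[0,0,0]],
    [-1,[0,0,-30],[0,0,0]],
    [-1,[0,0,-30],[0,0,0]],
    [-1,[0,0,-20],[0,0,0]],
    [-1,[0,0,0],[0,0,0]],
    [-1,[0,0,0],[0,0,0]],
    [-1,[0,0,0],[0,0,0]]
  ]
}}

```text
t: 5.08
tcp_pos: [0.5499, -0.1891, 0.1362]
eef_rot: [-3.13, 0.258, 0.004]
contact_force: [-0.9, -0.8, -2.6]
finger_gap: 0.0147
```

```bash
python3 - <<'E'
from h import *
delta([.4895,.1261,.138],-8.7)
p,d=r.read_camera("top"); q,D=r.read_camera("scene")
W=world("scene",D)
cv2.imwrite('pics/lift.png',cv2.resize(q[90:250,80:330],None,fx=3,fy=3,interpolation=3))
for x in r.regions_of("cover_grip","scene"):
    print(x['bbox'],x['conf'],q[x['pixels']].mean(0).round())
E
```

```text
tcp [ 0.5499 -0.1891  0.1362] yaw -9.43 tool z [-2.2e-03  9.0e-04 -1.0e+00] F [-0.87 -0.84 -2.59] M [-0.04  0.02 -0.02] gap 0.0147 t 5.08 j [-0.4   0.4   1.62 -0.    1.12 -0.24]
 shift now-axes [-111.3 -301.1   -1.3]  shift target-axes [-107.4 -302.5   -1.8] rot [-0.03  0.14 -0.73]
[116.3, 169.3, 35.5, 40.0] 0.77 [ 52.  96. 106.]
[171.9, 127.6, 23.1, 15.5] 0.74 [ 50.  70. 101.]
[290.3, 167.7, 45.4, 70.8] 0.48 [69. 83. 90.]
```

View pics/lift.png

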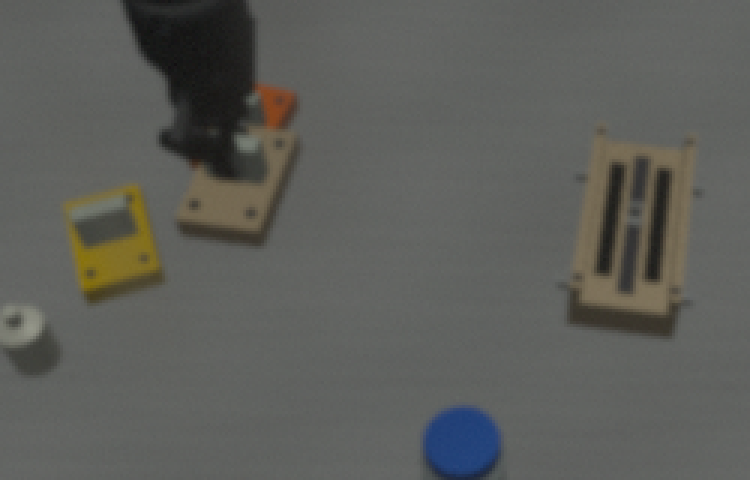

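The cover is held in the air at about (240,180), and the cell stands free at (635,220). The fingers look a little off-centre along the handle, so I'll measure where the slab sits relative to the tool.

```bash
python3 - <<'E'
from h import *
q,D=r.read_camera("scene"); W=world("scene",D)
s=r.sense(); tcp=s['tcp_pos'];R=Ro.from_rotvec(s['eef_rot']).as_matrix()
print(tcp)
hsv=cv2.cvtColor(q,cv2.COLOR_BGR2HSV).astype(int)
L=(W-tcp)@R*1000   # tool coords
m=(abs(L[...,0])<70)&(abs(L[...,1])<50)
for lo,hi in((2,14),(-35,-2),(14,40)):
    k=m&(L[...,2]>lo)&(L[...,2]<hi)
    P=L[k]; 
    if len(P)<8: continue
    rc=cv2.minAreaRect(P[:,:2].astype(np.float32)); print(lo,hi,len(P),P.mean(0).round(1),np.percentile(P,[1,50,99],axis=0).round(1).tolist(),np.round(rc[0],1),np.round(rc[1],1),round(rc[2],1))
# row-wise extents of slab top in tool y for given tool x
k=m&(L[...,2]>1)&(L[...,2]<15)
for a in range(-50,51,10):
    kk=k&(abs(L[...,0]-a)<4); 
    if kk.sum()>3: print(a,L[kk][:,1].min().round(1),L[kk][:,1].max().round(1),np.median(L[kk][:,2]).round(1))
E
```

```text
[ 0.5498878  -0.18915336  0.13551904]
2 14 677 [14.2 -8.1  9.3] [[-48.9, -34.7, 3.5], [20.7, -11.5, 9.3], [50.6, 28.7, 13.8]] [ 0.6 -2.6] [101.7  65.3] 0.3
-35 -2 208 [  7.4 -13.2 -19.6] [[-13.0, -25.8, -33.7], [7.7, -13.4, -20.6], [21.5, 16.1, -2.5]] [ 2.5 -5. ] [43.2 33.7] 51.1
14 40 199 [ 27.7 -17.4  21.8] [[-46.3, -35.3, 14.1], [48.6, -29.1, 21.6], [51.0, 28.4, 30.1]] [ 14.9 -25.3] [118.7  55.1] 32.6
-50 -34.8 4.9 9.9
-40 -35.1 2.7 9.4
-30 -34.7 -12.9 8.9
-20 -35.4 -18.4 9.3
-10 -34.2 -24.5 9.1
0 -34.6 30.0 9.3
10 -34.9 29.5 9.2
20 -34.0 28.0 9.5
30 -34.6 29.4 9.2
40 -34.7 28.7 9.1
50 -34.9 28.1 10.5
```

{"name": "play_rows", "arguments": {
  "motion": [
    [-1,[0,-10,0],[0,0,-0.7]],
    [-1,[-9,-26,0],[0,0,0]],
    [-1,[-10,-28,0],[0,0,0]],
    [-1,[-10,-28,0],[0,0,0]],
    [-1,[-10,-28,0],[0,0,0]],
    [-1,[-10,-28,0],[0,0,0]],
    [-1,[-10,-28,0],[0,0,0]],
    [-1,[-10,-28,0],[0,0,0]],
    [-1,[-10,-28,0],[0,0,0]],
    [-1,[-10,-28,0],[0,0,0]],
    [-1,[-10,-24,0],[0,0,0]],
    [-1,[-8,-18,0],[0,0,0]]
  ]
}}

```text
t: 6.28
tcp_pos: [0.4901, 0.1278, 0.1369]
eef_rot: [-3.132, 0.237, 0.002]
contact_force: [0.4, -0.2, -1.6]
finger_gap: 0.0148
```

{"name": "play_rows", "arguments": {
  "motion": [
    [-1,[0,0,0],[0,0,0]],
    [-1,[0,0,0],[0,0,0]],
    [-1,[0,0,0],[0,0,0]],
    [-1,[0,0,0],[0,0,0]]
  ]
}}

```text
t: 6.62
tcp_pos: [0.4915, 0.1245, 0.1372]
eef_rot: [3.132, -0.24, -0.0]
contact_force: [0.2, -0.2, -1.9]
finger_gap: 0.0148
```

```bash
cat > m.py <<'E'
from h import *
delta([.4895,.1259,.138],-8.7)
for cam in("scene","top"):
    q,D=r.read_camera(cam); W=world(cam,D)
    s=r.sense(); tcp=s['tcp_pos'];R=Ro.from_rotvec(s['eef_rot']).as_matrix()
    L=(W-tcp)@R*1000
    m=(abs(L[...,0])<60)&(abs(L[...,1])<45)&(L[...,2]>3)&(L[...,2]<14)
    n,lab,st,_=cv2.connectedComponentsWithStats(m.astype(np.uint8))
    P=L[m]
    if len(P)>50:
        rc=cv2.minAreaRect(P[:,:2].astype(np.float32)); print(cam,'cover tool',len(P),np.round(rc[0],1),np.round(rc[1],1),round(rc[2],1),'ext',np.percentile(P,[.5,99.5],axis=0).round(1).tolist())
    m=(abs(L[...,0]-20)<130)&(abs(L[...,1])<70)&(W[...,2]>.046)&(W[...,2]<.064)
    P=L[m]; 
    if len(P)>50:
        rc=cv2.minAreaRect(P[:,:2].astype(np.float32)); print(cam,'walls tool',len(P),np.round(rc[0],1),np.round(rc[1],1),round(rc[2],1),'ext',np.percentile(P,[.5,99.5],axis=0).round(1).tolist())
    import sys
    cv2.imwrite(f'pics/{cam}_{sys.argv[1]}.png',cv2.resize(q[90:250,180:400] if cam=="scene" else q[130:330,120:340],None,fx=2.7,fy=2.7,interpolation=3))
E
python3 m.py a
```

```text
tcp [0.4915 0.1245 0.1372] yaw -8.76 tool z [-1.e-04 -4.e-04 -1.e+00] F [ 0.23 -0.22 -1.85] M [ 0.03 -0.03 -0.02] gap 0.0148 t 6.62 j [ 0.16  0.31  1.78 -0.    1.06  0.32]
 shift now-axes [-2.2 -1.1 -0.8]  shift target-axes [-2.2 -1.1 -0.8] rot [ 0.02  0.   -0.06]
scene cover tool 564 [ 0.8 -2.5] [101.5  63.7] 0.1 ext [[-49.8, -34.2, 3.7], [51.3, 29.3, 13.5]]
scene walls tool 437 [25.2 -3.7] [ 87.9 181.8] 89.9 ext [[-64.8, -47.6, 79.8], [114.6, 40.3, 91.0]]
top cover tool 148 [-6.6 12.7] [115.   43.6] 29.3 ext [[-46.8, -29.7, 4.4], [48.7, 33.9, 12.8]]
top walls tool 348 [22.5  0.9] [ 87.9 179.7] 89.9 ext [[-66.8, -42.0, 78.6], [111.5, 44.8, 90.7]]
```

View pics/scene_a.png

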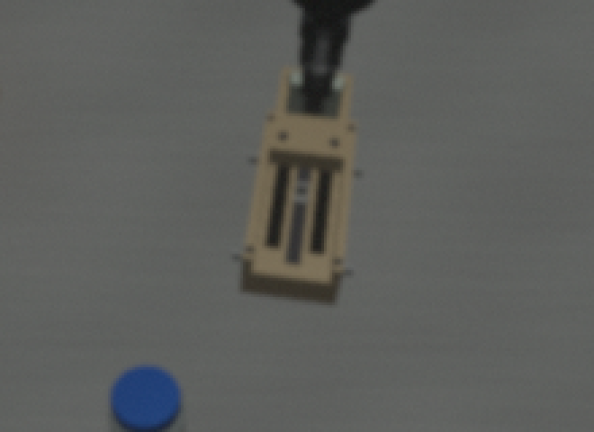

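View pics/top_a.png

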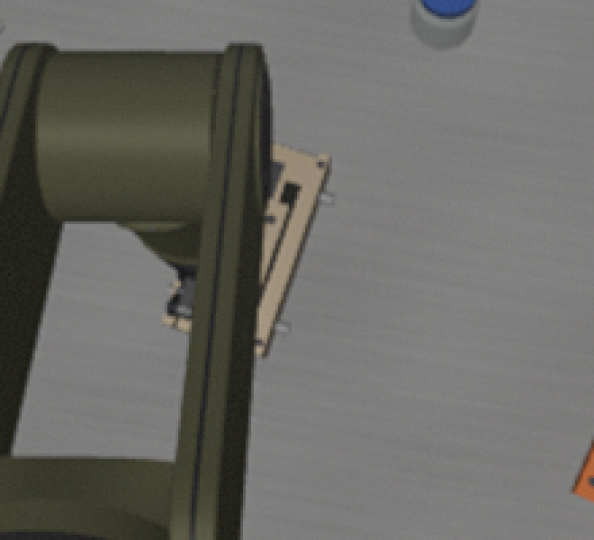

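The scene view shows the cover level over the rear half of the channel, at about (310,130), with the pin visible at (300,187). The two cameras agree that the cover needs to go about 1.1 mm along tool -y.

{"name": "play_rows", "arguments": {
  "motion": [
    [-1,[-1.6,-1.1,10],[0,0,0]],
    [-1,[0,0,15],[0,0,0]],
    [-1,[0,0,15],[0,0,0]],
    [-1,[0,0,10],[0,0,0]],
    [-1,[0,0,0],[0,0,0]],
    [-1,[0,0,0],[0,0,0]],
    [-1,[0,0,0],[0,0,0]]
  ]
}}

```text
t: 7.3
tcp_pos: [0.4906, 0.1262, 0.0878]
eef_rot: [-3.132, 0.24, -0.001]
contact_force: [0.5, -0.2, -1.3]
finger_gap: 0.0153
```

```bash
python3 m.py b; python3 - <<'E'
from h import *
c=r.get_calibration("scene");R=np.array(c['R']);t=np.array(c['t'])
ray=R.T@np.array([(291-c['cx'])/c['fx'],(158.8-c['cy'])/c['fy'],1]); o=-R.T@t
X=o+ray*(.05-o[2])/ray[2]; a=np.radians(-8.65)
dx=X[:2]-np.array([.5164,.1242]);print('pin cell x,y',dx@[np.cos(a),np.sin(a)],dx@[-np.sin(a),np.cos(a)])
E
```

```text
tcp [0.4906 0.1262 0.0878] yaw -8.77 tool z [ 8.e-04  1.e-04 -1.e+00] F [ 0.53 -0.23 -1.34] M [ 0.04 -0.05 -0.04] gap 0.0153 t 7.3 j [ 0.17  0.37  1.84 -0.    0.93  0.32]
 shift now-axes [ -1.    0.5 -50.3]  shift target-axes [ -1.    0.5 -50.2] rot [-0.01 -0.04 -0.07]
scene cover tool 523 [ 1.  -2.3] [104.5  63.9] 0.2 ext [[-49.3, -33.9, 4.2], [51.4, 29.5, 13.6]]
scene walls tool 476 [25.7 -1.7] [ 88.  182.1] 89.9 ext [[-63.7, -45.7, 24.5], [116.2, 42.1, 40.7]]
top cover tool 119 [-7.3 12.9] [114.9  43.8] 32.1 ext [[-48.0, -29.9, 4.3], [48.4, 34.3, 13.4]]
top walls tool 375 [23.5  2.6] [ 88.5 179.8] 89.9 ext [[-65.8, -41.2, 28.4], [113.0, 47.0, 41.3]]
pin cell x,y -0.0037473094123229057 -0.002530768374614592
```

View pics/scene_b.png

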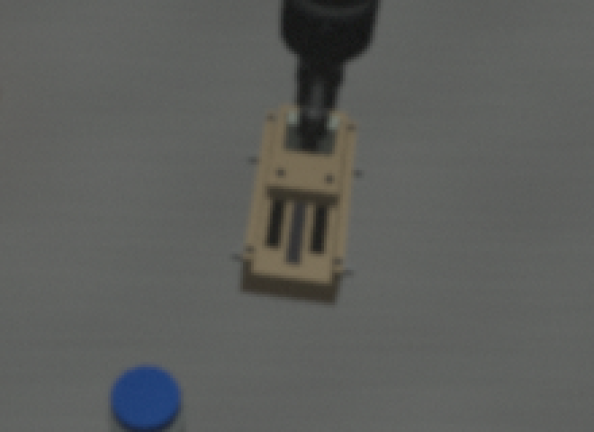

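The cover is centred between the walls just above the channel, at picture (305,160). I'll lower it slowly onto the pin.

{"name": "play_rows", "arguments": {
  "motion": [
    [-1,[-1,0.5,2],[0,0,0]],
    [-1,[0,0,2],[0,0,0]],
    [-1,[0,0,2],[0,0,0]],
    [-1,[0,0,2],[0,0,0]],
    [-1,[0,0,0],[0,0,0]],
    [-1,[0,0,0],[0,0,0]]
  ]
}}

```text
t: 7.9
tcp_pos: [0.4887, 0.1261, 0.0791]
eef_rot: [3.132, -0.239, -0.001]
contact_force: [-0.1, -0.9, -1.4]
finger_gap: 0.0149
```

{"name": "play_rows", "arguments": {
  "motion": [
    [-1,[0,0,1],[0,0,0]],
    [-1,[0,0,1],[0,0,0]],
    [-1,[0,0,1],[0,0,0]],
    [-1,[0,0,0],[0,0,0]],
    [-1,[0,0,0],[0,0,0]],
    [-1,[0,0,0],[0,0,0]]
  ]
}}

```text
t: 8.4
tcp_pos: [0.489, 0.1261, 0.0765]
eef_rot: [-3.132, 0.239, -0.001]
contact_force: [-0.5, -0.6, 1.8]
finger_gap: 0.015
```

```bash
python3 m.py c
```

```text
tcp [0.489  0.1261 0.0765] yaw -8.74 tool z [ 5.e-04  1.e-04 -1.e+00] F [-0.48 -0.61  1.79] M [ 0.05  0.09 -0.01] gap 0.015 t 8.4 j [0.17 0.39 1.85 0.   0.9  0.32]
 shift now-axes [  0.5   0.2 -61.5]  shift target-axes [  0.5   0.2 -61.5] rot [-0.01 -0.02 -0.04]
scene cover tool 516 [ 0.6 -2.4] [104.2  63.8] 0.1 ext [[-48.3, -34.1, 4.1], [51.6, 29.3, 13.6]]
scene walls tool 551 [28.1 -2.3] [ 88.1 182.4] 89.9 ext [[-62.5, -46.2, 13.0], [117.8, 41.7, 30.0]]
top cover tool 112 [-7.9 11.8] [117.3  41.7] 32.1 ext [[-49.7, -29.9, 4.1], [48.1, 34.4, 13.2]]
top walls tool 394 [25.8  2.2] [ 88.1 179.9] 89.9 ext [[-63.4, -41.6, 12.7], [114.0, 46.3, 29.9]]
```

Pin contact: the vertical force rose by about 3.4 N, at the height I expected. I'll press about 3 mm further.

{"name": "play_rows", "arguments": {
  "motion": [
    [-1,[0,0,1],[0,0,0]],
    [-1,[0,0,1],[0,0,0]],
    [-1,[0,0,1],[0,0,0]],
    [-1,[0,0,0],[0,0,0]],
    [-1,[0,0,0],[0,0,0]],
    [-1,[0,0,0],[0,0,0]]
  ]
}}

```text
t: 9.0
tcp_pos: [0.489, 0.1261, 0.0734]
eef_rot: [-3.132, 0.239, -0.001]
contact_force: [-0.9, 0.4, 2.4]
finger_gap: 0.0145
```

```bash
python3 m.py d
```

```text
tcp [0.489  0.1261 0.0734] yaw -8.74 tool z [ 3.e-04  1.e-04 -1.e+00] F [-0.9   0.38  2.45] M [ 0.03 -0.03 -0.02] gap 0.0145 t 9.0 j [0.17 0.39 1.86 0.   0.9  0.32]
 shift now-axes [  0.5   0.1 -64.6]  shift target-axes [  0.5   0.2 -64.6] rot [-0.01 -0.02 -0.04]
scene cover tool 522 [ 0.4 -2.4] [ 63.8 104. ] 89.9 ext [[-49.4, -34.2, 3.8], [51.7, 29.3, 13.9]]
scene walls tool 692 [26.9 -2.3] [ 88.  183.9] 90.0 ext [[-61.1, -46.2, 9.4], [117.8, 41.6, 26.9]]
top cover tool 109 [-8.2 10.5] [116.2  42.7] 32.6 ext [[-49.6, -30.2, 3.8], [48.0, 38.1, 13.4]]
top walls tool 435 [25.5  2.1] [180.5  88.6] 0.1 ext [[-64.0, -41.6, 9.5], [114.8, 46.3, 27.1]]
```

Steady pin load, cover level. I start sliding towards +x.

{"name": "play_rows", "arguments": {
  "motion": [
    [-1,[1.5,0,0],[0,0,0]],
    [-1,[1.5,0,0],[0,0,0]],
    [-1,[1.5,0,0],[0,0,0]],
    [-1,[1.5,0,0],[0,0,0]],
    [-1,[1.5,0,0],[0,0,0]],
    [-1,[1,0,0],[0,0,0]],
    [-1,[0,0,0],[0,0,0]],
    [-1,[0,0,0],[0,0,0]]
  ]
}}

```text
t: 9.77
tcp_pos: [0.4974, 0.1247, 0.0733]
eef_rot: [3.132, -0.239, 0.0]
contact_force: [-4.1, -0.2, 3.3]
finger_gap: 0.0147
```

{"name": "play_rows", "arguments": {
  "motion": [
    [-1,[1,0,0],[0,0,0]],
    [-1,[1,0,0],[0,0,0]],
    [-1,[1,0,0],[0,0,0]],
    [-1,[0,0,0],[0,0,0]],
    [-1,[0,0,0],[0,0,0]]
  ]
}}

```text
t: 10.18
tcp_pos: [0.5005, 0.1243, 0.0734]
eef_rot: [-3.132, 0.239, -0.001]
contact_force: [-2.6, 0.3, 2.7]
finger_gap: 0.0148
```

{"name": "play_rows", "arguments": {
  "motion": [
    [-1,[1,0,0],[0,0,0]],
    [-1,[1,0,0],[0,0,0]],
    [-1,[1,0,0],[0,0,0]],
    [-1,[0,0,0],[0,0,0]],
    [-1,[0,0,0],[0,0,0]]
  ]
}}

```text
t: 10.6
tcp_pos: [0.5038, 0.1239, 0.0734]
eef_rot: [-3.132, 0.239, -0.002]
contact_force: [-2.2, 0.1, 2.7]
finger_gap: 0.0148
```

```bash
python3 m.py e
```

```text
tcp [0.5038 0.1239 0.0734] yaw -8.74 tool z [ 0.001  0.    -1.   ] F [-2.24  0.06  2.71] M [ 0.02  0.4  -0.02] gap 0.0148 t 10.6 j [ 0.16  0.4   1.83 -0.    0.91  0.31]
 shift now-axes [-14.3   0.1 -64.6]  shift target-axes [-14.4   0.1 -64.6] rot [-0.01 -0.06 -0.04]
scene cover tool 533 [ 0.7 -2.4] [ 64.  102.4] 89.9 ext [[-49.1, -34.1, 3.5], [51.3, 29.4, 13.7]]
scene walls tool 701 [11.6 -2.4] [ 88.  183.7] 89.9 ext [[-76.5, -46.1, 9.5], [102.4, 41.6, 26.9]]
top cover tool 91 [-5.4  8.2] [114.6  40.1] 37.1 ext [[-48.3, -35.5, 4.3], [48.1, 41.4, 13.8]]
top walls tool 417 [10.5  2.1] [ 88.5 179.9] 89.9 ext [[-78.4, -41.6, 9.7], [99.4, 46.3, 27.1]]
```

{"name": "play_rows", "arguments": {
  "motion": [
    [-1,[1,0,0],[0,0,0]],
    [-1,[1,0,0],[0,0,0]],
    [-1,[1,0,0],[0,0,0]],
    [-1,[0,0,0],[0,0,0]],
    [-1,[0,0,0],[0,0,0]]
  ]
}}

```text
t: 11.12
tcp_pos: [0.5065, 0.1234, 0.073]
eef_rot: [3.132, -0.24, 0.0]
contact_force: [0.3, 0.7, -2.6]
finger_gap: 0.0148
```

{"name": "play_rows", "arguments": {
  "motion": [
    [-1,[1,0,0],[0,0,0]],
    [-1,[1,0,0],[0,0,0]],
    [-1,[0,0,0],[0,0,0]],
    [-1,[0,0,0],[0,0,0]],
    [-1,[0,0,0],[0,0,0]]
  ]
}}

```text
t: 11.53
tcp_pos: [0.5081, 0.1231, 0.0733]
eef_rot: [-3.132, 0.239, 0.0]
contact_force: [0.8, 0.0, -2.4]
finger_gap: 0.0149
```

The pin has sprung up: the vertical force fell from +2.7 to -2.5 N and the sliding drag vanished. Now I press down.

{"name": "play_rows", "arguments": {
  "motion": [
    [-1,[-0.3,0,1.5],[0,0,0]],
    [-1,[0,0,1.5],[0,0,0]],
    [-1,[0,0,1.5],[0,0,0]],
    [-1,[0,0,0],[0,0,0]],
    [-1,[0,0,0],[0,0,0]],
    [-1,[0,0,0],[0,0,0]]
  ]
}}

```text
t: 12.03
tcp_pos: [0.5078, 0.1232, 0.0687]
eef_rot: [-3.132, 0.239, 0.0]
contact_force: [0.7, 0.4, -1.8]
finger_gap: 0.015
```

{"name": "play_rows", "arguments": {
  "motion": [
    [-1,[0,0,1],[0,0,0]],
    [-1,[0,0,1],[0,0,0]],
    [-1,[0,0,1],[0,0,0]],
    [-1,[0,0,1],[0,0,0]],
    [-1,[0,0,0],[0,0,0]],
    [-1,[0,0,0],[0,0,0]],
    [-1,[0,0,0],[0,0,0]]
  ]
}}

```text
t: 12.62
tcp_pos: [0.508, 0.1232, 0.0651]
eef_rot: [-3.132, 0.239, -0.001]
contact_force: [-1.7, -0.1, 4.3]
finger_gap: 0.0147
```

```bash
python3 m.py f
```

```text
tcp [0.508  0.1232 0.0651] yaw -8.74 tool z [ 6.e-04  1.e-04 -1.e+00] F [-1.71 -0.08  4.28] M [0.01 0.17 0.03] gap 0.0147 t 12.62 j [0.16 0.42 1.83 0.   0.89 0.31]
 shift now-axes [-18.7   0.1 -72.9]  shift target-axes [-18.7   0.1 -72.9] rot [-0.01 -0.03 -0.04]
scene cover tool 773 [-0.  -1.6] [118.8  86.7] 0.0 ext [[-57.7, -44.8, 4.4], [58.1, 41.5, 13.5]]
scene walls tool 1000 [ 8.2 -2.3] [ 88.  182.6] 90.0 ext [[-79.7, -46.0, 3.1], [98.0, 41.6, 18.7]]
top cover tool 287 [-0.2  1.3] [ 87.3 118.3] 90.0 ext [[-58.5, -41.9, 4.5], [58.4, 44.9, 13.9]]
top walls tool 461 [6.3 2.1] [180.4  88.7] 0.1 ext [[-82.7, -41.5, 4.8], [95.2, 46.3, 18.8]]
```

{"name": "play_rows", "arguments": {
  "motion": [
    [-1,[0,0,1],[0,0,0]],
    [-1,[0,0,1],[0,0,0]],
    [-1,[0,0,1],[0,0,0]],
    [-1,[0,0,0],[0,0,0]],
    [-1,[0,0,0],[0,0,0]],
    [-1,[0,0,0],[0,0,0]]
  ],
  "squeeze": 110
}}

```text
t: 13.22
tcp_pos: [0.5081, 0.1232, 0.063]
eef_rot: [-3.132, 0.239, -0.002]
contact_force: [-2.6, -0.9, 13.7]
finger_gap: 0.0143
```

{"name": "play_rows", "arguments": {
  "motion": [
    [-1,[0,0,0.5],[0,0,0]],
    [-1,[0,0,0],[0,0,0]],
    [-1,[0,0,0],[0,0,0]],
    [-1,[0,0,0],[0,0,0]]
  ]
}}

```text
t: 13.55
tcp_pos: [0.5081, 0.1233, 0.063]
eef_rot: [-3.132, 0.239, -0.002]
contact_force: [-3.7, -1.4, 16.7]
finger_gap: 0.014
```

The force climbs with no further travel (TCP z 0.063, against 0.0629 predicted for flush), so the cover is on the floor. I'll check this in the pictures.

```bash
python3 m.py g; python3 - <<'E'
from h import *
q,D=r.read_camera("scene"); W=world("scene",D)*1000
a=np.radians(-8.65); e=np.array([np.cos(a),np.sin(a)]); n=np.array([-e[1],e[0]])
c=np.array([516.4,124.2]); X=(W[...,:2]-c)@e; Y=(W[...,:2]-c)@n; Z=W[...,2]
for nm,m in dict(wallL=(abs(Y-39.5)<3)&(abs(X)<75),wallR=(abs(Y+39.5)<3)&(abs(X)<75),slabfront=(abs(Y)<28)&(X>12)&(X<38)&(Z>25),slabL=(Y>12)&(Y<28)&(X>12)&(X<38),slabR=(Y<-12)&(Y>-28)&(X>12)&(X<38),floor=(abs(Y)<30)&(X>55)&(X<85)).items():
    print(nm,m.sum(),np.median(Z[m]).round(1))
delta([.508,.123,.063],-8.7)
E
```

```text
tcp [0.5081 0.1233 0.063 ] yaw -8.73 tool z [ 1.3e-03  2.0e-04 -1.0e+00] F [-3.68 -1.4  16.7 ] M [-0.08  0.75 -0.02] gap 0.014 t 13.55 j [0.16 0.42 1.83 0.   0.89 0.31]
 shift now-axes [-18.7   0.2 -75.1]  shift target-axes [-18.8   0.2 -75. ] rot [-0.02 -0.07 -0.03]
scene cover tool 774 [ 0.3 -1.7] [ 86.7 118.5] 89.9 ext [[-56.8, -44.8, 4.8], [57.7, 41.5, 13.6]]
scene walls tool 994 [ 8.1 -2.4] [ 88.1 182. ] 89.9 ext [[-79.5, -46.0, 1.2], [98.3, 41.5, 16.6]]
top cover tool 285 [0.2 1.3] [ 87.2 118.8] 89.8 ext [[-58.6, -41.5, 3.4], [59.0, 44.9, 13.7]]
top walls tool 451 [6.3 2. ] [ 88.6 180.5] 90.0 ext [[-82.8, -41.7, 3.4], [95.4, 46.2, 16.8]]
wallL 280 331.8
wallR 289 413.0
slabfront 4176 345.1
slabL 1155 351.9
slabR 1059 341.4
floor 263 34.3
tcp [0.5081 0.1232 0.0629] yaw -8.74 tool z [ 1.3e-03  2.0e-04 -1.0e+00] F [-4.07 -0.72 16.45] M [-0.12  0.78  0.03] gap 0.0144 t 13.7 j [ 0.16  0.42  1.83 -0.    0.89  0.31]
 shift now-axes [-0.   0.2 -0.1]  shift target-axes [-0.   0.2 -0.1] rot [-0.02 -0.07 -0.04]
```

View pics/scene_g.png

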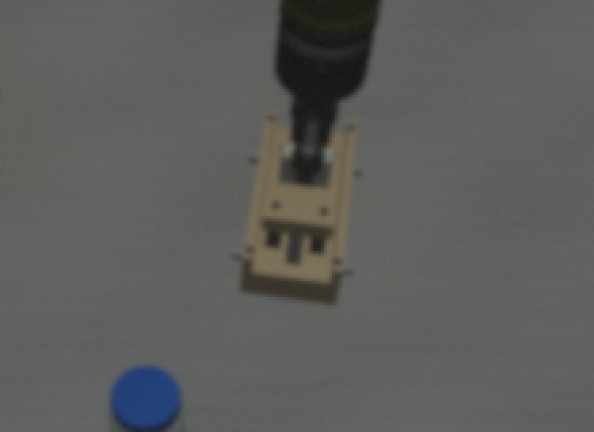

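The picture shows the cover down between the walls at about (300,195), with the gasket ends visible in front of it. My flushness numbers were spoiled by arm pixels, so I'll redo them with a height limit.

```bash
python3 - <<'E'
from h import *
q,D=r.read_camera("scene"); W=world("scene",D)*1000
a=np.radians(-8.65); e=np.array([np.cos(a),np.sin(a)]); n=np.array([-e[1],e[0]])
c=np.array([516.4,124.2]); X=(W[...,:2]-c)@e; Y=(W[...,:2]-c)@n; Z=W[...,2]
for nm,m in dict(wallL=(abs(Y-39.5)<3)&(abs(X)<75),wallR=(abs(Y+39.5)<3)&(abs(X)<75),slabL=(Y>12)&(Y<28)&(X>8)&(X<36),slabR=(Y<-12)&(Y>-28)&(X>8)&(X<36),slabBack=(abs(Y)<28)&(X<-25)&(X>-52),slabFarFront=(abs(Y)<28)&(X>28)&(X<37),floor=(abs(Y)<30)&(X>55)&(X<85)).items():
    m=m&(Z<70); print(nm,m.sum(),np.median(Z[m]).round(1) if m.sum() else '')
for k in("bottle_mid","screwdriver","filter_mid"): print(k,[(np.round(x['bbox']),round(x['conf'],2)) for x in r.find_in(k,"scene")][:1])
print(r.sense()['t'],r.sense()['tcp_pos'],r.sense()['contact_force'])
E
```

```text
wallL 114 54.2
wallR 107 54.0
slabL 54 54.0
slabR 56 54.4
slabBack 34 54.2
slabFarFront 69 53.6
floor 247 34.1
bottle_mid [(array([233., 245.,  25.,  44.]), 0.8)]
screwdriver [(array([412., 195.,  12.,  62.]), 0.58)]
filter_mid [(array([ 88., 203.,  25.,  25.]), 0.56)]
13.9 [0.5080967  0.12322831 0.06298253] [-3.32580871 -0.85614013 18.38272175]
```

The slab top is flush with the walls: 53.6–54.4 mm against 54.0–54.2 mm. It is level, pressed with about 18 N and at rest, and the bystanders are where they were. Handing in.

```bash
python3 -c "
from h import *
print(r.hand_in()); s=r.sense(); print(s['t'],s['tcp_pos'],s['contact_force'])"
```

```text
the job is handed in; nothing more can be done
None
the job is handed in; nothing more can be done
```

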